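# Raise the lab jack level with the sampler's loading deck

## Task

The crank handle of the lab jack is folded flat against its crank arm: fold it fully out first, before cranking, then crank the jack up until its top plate is level with the loading deck of the sampler beside it, so that the rack of blood tubes on the plate could be slid straight across. Leave the handle out and the rack standing upright on the plate, and do not disturb the other things on the bench.

Things in the scene. Friction and masses are not known exactly. Their poses are not given: they have to be found in the camera images.
- plate_top (a point): Middle of the upper face of the jack's square aluminium top plate, 160 x 160 mm. Its axes are the jack's: z up, y along the jack's screw from the plate towards the crank, x across. The jack is a scissor lab jack, fixed on the bench; the plate starts about 182 mm above the bench, and always stays level.
- deck_edge (a point): Upper face of the sampler's aluminium loading deck, 10 mm in from the edge that faces the jack; the sampler is a cream box 340 x 300 mm standing 12 mm from the side of the jack opposite the crank. The plate is level with the deck when this point and plate_top are at the same height; the deck starts 17 to 39 mm the higher.
- hub (a point): Point on the crank's axis of rotation, 18 mm outboard of the crank arm's inner face (12 mm outboard of its outer face) and 43 mm outboard of the plate's edge, in the plane in which the handle's centre line lies while folded. It does not turn with the crank; its axes are the jack's (y outwards along the screw, z up). It starts about 91 mm above the bench and rises half as much as the plate.
- crank (a joint): Angle of the crank, rad. At 0 the arm hangs straight down; it starts between -0.5 and 0.5. It grows clockwise as seen from outside, looking at the crank end of the jack: from hanging down the arm then goes towards the jack's +x. Clockwise raises the plate, by 12 mm a turn. The screw is stiff (0.15 N m) and stays where it is left, so the crank can be let go at any angle.
- handle_pivot (a point): Centre of the hinge pin by which the handle is joined to the outer end of the steel crank arm, 50 mm from the crank's axis (arm 22 mm wide, 6 mm thick). The pin lies across the arm, tangentially, between two lugs 24 mm wide overall.
- handle_end (a point): Centre of the free end of the handle, 108 mm from the hinge pin. The handle is a black plastic grip, a cylinder of 18 mm diameter and 90 mm long, from 15 to 105 mm from the pin, that spins freely on a steel rod. Folded, it lies along the arm, 3 mm clear of it, past the hub, so that its last 40 mm stand free beyond the hub; unfolded, it stands straight out from the arm, parallel to the screw.
- handle (a joint): Angle of the handle about its hinge pin, rad: 0 folded against the arm, 1.571 fully out, against a stop. The hinge is stiff (0.2 N m: about 2 N at the free end) and stays where it is left. A sideways force towards the crank's axis of more than some 3 N on the handle can fold it in again.
- rack_mid (a point): Middle, 45 mm above its foot, of the white tube rack, 120 x 56 mm, with ten capped tubes (89 mm high in all), that stands loose on the jack's top plate.
- reagent: White reagent bottle, 68 mm in diameter and 150 mm high; origin under its centre. Leave it alone.
- tip_box: Box of pipette tips, 120 x 85 x 65 mm; origin under its centre. Leave it alone.
- slide_tray: Flat cardboard tray of glass slides, 200 x 90 x 12 mm; origin under its centre. Leave it alone.
- jar: Specimen jar, 58 mm in diameter and 65 mm high; origin under its centre. Leave it alone.
- pen_mug: White mug with pens, 72 mm in diameter, 140 mm high with the pens; origin under its centre. Leave it alone.
- stapler: Black stapler, 130 x 36 x 45 mm; origin under its centre. Leave it alone.

How it is judged:
By the outcome, as a careful person would: the job done as asked, in the order asked, and still so for the second after the job is handed in, with the robot touching nothing.
It also fails if it takes over 72 s, if anything falls off the work surface, if the arm or the gripper's body presses on something with over 40 N, if the wrist force passes 120 N, or if a joint passes its speed limit or range.

## Robot

A 6-joint arm with a two-finger parallel gripper is mounted at the origin on the work surface. World frame = base frame: x ahead of the robot, y to its left, z up, the work surface at z = 0. Lengths are in m, angles in rad, forces in N, time in s.
With the tool pointing down it reaches from about 0.25 to 0.725 m from the base axis. Payload 4 kg.
Tool frame: the origin (TCP) lies midway between the tips of the shut fingers; the grasp point (between the pads) lies arm.grip_point_offset behind it (arm.grip_point_offset is the distance from the TCP to the grasp point, in m); z points along the fingers, y is the line along which they close (so a half turn about z gives the same grasp; the last joint's range is limited). The gripper opens to 85 mm and grips with 20 to 120 N. Pads are 22 mm wide; open, the fingers measure 114 mm over their backs; the gripper's body (76 mm by 85 mm) begins 54 mm behind the grasp point. The pads swing forward as they close: fully open they stand 13 mm farther back than shut.
Start: joints at [1.174, 0.241, 0.005, 1.335, 0, 1.571], TCP at [0.193, 0.461, 0.231] pointing down, gripper open.
Joint ranges: [-2.72, 2.72], [-1.05, 1.87], [-1.09, 1.28], [-1.99, 2.15], [-1.42, 1.44], [-3.14, 3.14]. Speed limits (rad/s): [2.79, 2.79, 3.14, 3.14, 3.14, 3.14].

## Interface

Orientations are given as a unit quaternion [w, x, y, z].
In Python, from bench import arm gives the robot as it stands.
- The arm moves only by the tool apply_moves, never from a script. Its argument "moves" is a list of rows, each a list of 4 numbers: the shift along the tool's x, y, z in cm, then the turn about the tool's z in degrees. A call has 1 to 20 rows; each row shifts and turns the commanded pose from where the row before left it, along the tool's axes as they then stand; what a row does not reach is not made up. A row lasts 1/8 s, in which the tool goes at most 62.5 mm and 10.7 degrees, less where a joint would pass 70% of its speed; a pose out of reach is approached as far as the arm can. A call is refused whole if a number of a shift passes 6.25 or a number of a turn 10.7, either way. A call with a gripper value outside its range is refused whole. "gripper" is the finger opening in cm, from 0 to 8.54, set as the call begins (left out, the last holds). The fingers move at their own pace and stop on an object; "newtons" is the grip in N (left out, the last holds). Time passes only in rows, so rows that do not move let the fingers close. It gives the time, the measured TCP pose, the force, the opening and the grip force at its end, in the units of the state.
- arm.observe(): the state, without advancing time (a new reading comes with each control period).
- arm.camera(name): name is "side" or "top"; returns the picture (384x512x3 uint8, red, green, blue); there is no depth.
- arm.calibration(name): a dict with "intrinsics" (3x3 intrinsics, pixels), "k1" (the pictures are not rectified: a ray, as slopes to the right and down, at radius r is drawn at 1 + k1 r^2 times it, then the intrinsics apply), "eye" and "orientation" of the camera in the world. Camera axes: x right, y down, z forward; pixel columns grow to the right and rows downward; lengths in m; the calibration is good to about 2 mm. A picture is of the moment at which its call begins. calibration takes no time and is no camera call.
- arm.job_done(): hands the job in; it is judged then, once.
The state is a dict: "time": time; "qpos": joint angles; "qd": joint speeds; "joint_efforts": joint torques, N m; "tool_pos": TCP position; "tool_rot": TCP orientation; "wrist_force": force on the tool from outside, world axes, zero at the start; "ft_torque": the same for the moment, N m; "grip_width": opening from 0.0 (shut) to 1.0 (fully open); "gripper_force": force on a finger pad.
Only numpy, scipy, OpenCV 4.12 (cv2) and the standard library are available. Lean on these libraries where they do the work, as an engineer would, in place of code of your own. Each camera call takes 0.05 s, during which the arm holds its last target. There are 200 camera calls.

## Working session

There is one attempt and no reset: what is moved stays moved. The work goes in short steps, Python scripts to look and compute and a tool call to move; the robot and the scene stay as the last step left them, time stands still between calls to the robot, and variables do not carry over. Pictures are saved under pics/ and viewed, at most 10 in all, crops included, and the job is handed in when it is done.

Besides the shell and the picture viewer there is one more tool, called after "Call:" in YAML: its name, and indented under it one key for each argument. apply_moves: Moves the arm, as the interface text tells. Its arguments: {"type":"object","properties":{"moves":{"type":"array"},"gripper":{"type":"number"},"newtons":{"type":"number"}},"required":["moves"]}

```bash
ls; mkdir -p pics; python3 - <<'E'
from bench import arm
import cv2,numpy as np
for n in("side","top"):
    im=arm.camera(n); cv2.imwrite(f"pics/{n}0.png",im[:,:,::-1]); c=arm.calibration(n); print(n,c)
print(arm.observe()); print(arm.grip_point_offset)
a=cv2.imread("pics/side0.png");b=cv2.imread("pics/top0.png")
E
```

```text
pics
side {'intrinsics': array([[346.53652203,   0.        , 254.32159376],
       [  0.        , 346.53652203, 196.24245619],
       [  0.        ,   0.        ,   1.        ]]), 'k1': -0.028119227499016786, 'eye': array([-0.00393437, -0.24787984,  0.76266554]), 'orientation': array([-0.35854987,  0.80777216, -0.42747698,  0.19028811])}
top {'intrinsics': array([[386.67338835,   0.        , 258.27969983],
       [  0.        , 386.67338835, 193.35220315],
       [  0.        ,   0.        ,   1.        ]]), 'k1': 0.04331738098334095, 'eye': array([0.38736125, 0.11038198, 1.18935539]), 'orientation': array([ 0.05198075, -0.69864094,  0.71272125, -0.03503227])}
{'time': 0.1, 'qpos': array([1.17397653e+00, 2.41346872e-01, 3.84870717e-03, 1.33522942e+00,
       3.56131566e-05, 1.57078019e+00]), 'qd': array([-0.00020712, -0.00140964,  0.00415158,  0.00225694,  0.00053109,
       -0.00113179]), 'joint_efforts': array([ 8.93851529e-05, -3.73137832e+01,  2.53009683e+01,  1.08077071e-02,
        8.31426917e-06,  1.21357516e-05]), 'tool_pos': array([0.19300841, 0.46061408, 0.23049348]), 'tool_rot': array([-2.07800797e-04,  1.97102693e-01,  9.80382372e-01, -9.43173895e-04]), 'wrist_force': array([ 1.25968456, -0.39373374, -0.31317548]), 'ft_torque': array([-0.01856351, -0.00319551,  0.01597769]), 'gripper_force': 0.0, 'grip_width': 1.0011539694784826}
0.0187
```

View pics/side0.png

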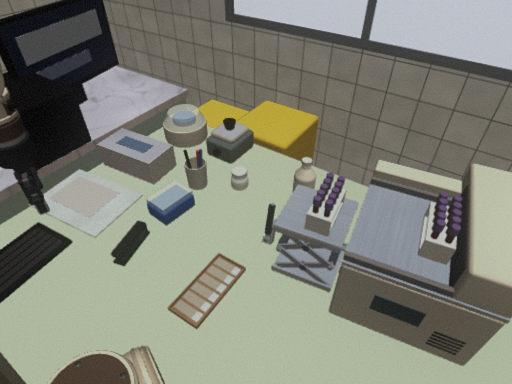

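View pics/top0.png

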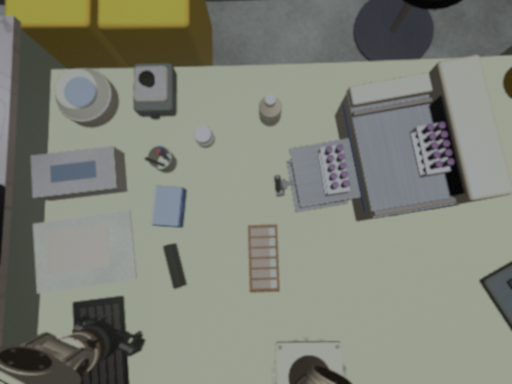

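The side view shows the jack plate at about (317,215) and the black handle at (269,222). In the top view the plate is at (323,174) and the crank at (281,185) on the robot's left (+y), with the sampler on the right.

```bash
cat > h.py <<'E'
import cv2,numpy as np
from bench import arm
from scipy.spatial.transform import Rotation as R
def cal(n):
    c=arm.calibration(n); q=c["orientation"]
    return c["intrinsics"],c["k1"],np.array(c["eye"]),R.from_quat([q[1],q[2],q[3],q[0]]).as_matrix()
def ray(n,u,v):
    K,k,e,M=cal(n); d=np.array([(u-K[0,2])/K[0,0],(v-K[1,2])/K[1,1]]); s=d.copy()
    for _ in range(20): s=d/(1+k*s@s)
    r=M@np.array([s[0],s[1],1]); return e,r/np.linalg.norm(r)
def onz(n,u,v,z):
    e,r=ray(n,u,v); return e+r*(z-e[2])/r[2]
def proj(n,p):
    K,k,e,M=cal(n); q=M.T@(np.array(p)-e); s=q[:2]/q[2]; s=s*(1+k*s@s)
    return K[0,0]*s[0]+K[0,2],K[1,1]*s[1]+K[1,2]
def tri(a,b):
    (e1,r1),(e2,r2)=ray("side",*a),ray("top",*b)
    t=np.linalg.lstsq(np.c_[r1,-r2],e2-e1,rcond=None)[0]
    p,q=e1+r1*t[0],e2+r2*t[1]; return (p+q)/2,np.linalg.norm(p-q)
E
python3 - <<'E'
import cv2,numpy as np
a=cv2.imread("pics/side0.png")[165:290,235:375];b=cv2.imread("pics/top0.png")[130:220,260:400]
f=lambda i:cv2.resize(i,None,fx=5.5,fy=5.5,interpolation=cv2.INTER_CUBIC)
cv2.imwrite("pics/s1.png",cv2.resize(a,(672,600),interpolation=cv2.INTER_CUBIC));cv2.imwrite("pics/t1.png",cv2.resize(b,(784,504),interpolation=cv2.INTER_CUBIC))
E
```

```text
(no output)
```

View pics/s1.png

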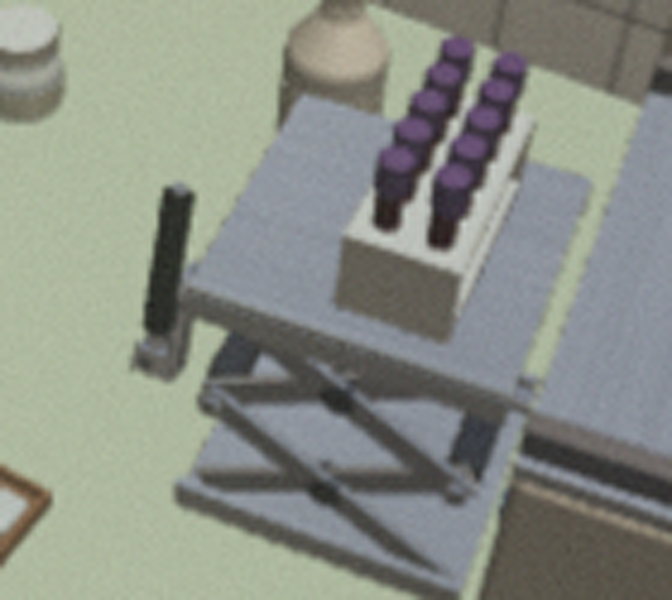

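View pics/t1.png

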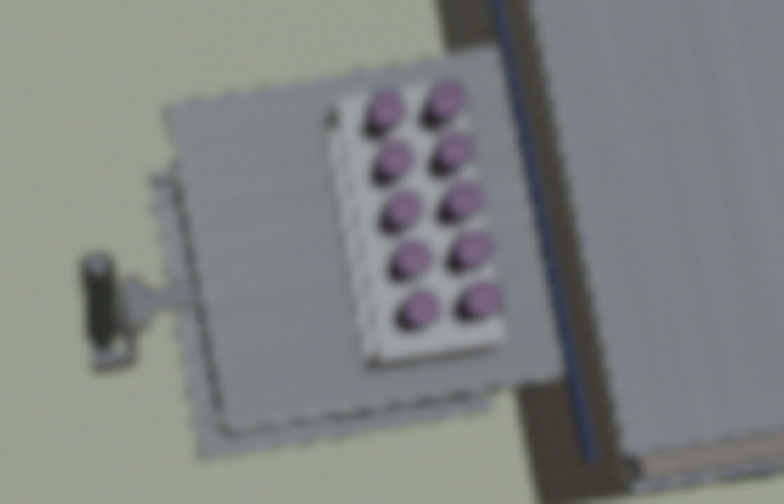

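Side crop: plate corners at (190,278), (305,97), (590,183) and (530,385). The handle runs from its pivot at (155,352) up to its free end at (178,188). The top crop shows the same features, with the handle end at (95,260) and the pivot at (110,360).

```bash
python3 - <<'E'
from h import *
S=lambda u,v:(235+u/4.8-.4,165+v/4.8-.4); T=lambda u,v:(260+u/5.6-.4,130+v/5.6-.4)
for n,s,t in [("pl nearL",(190,275),(225,432)),("pl farL",(305,97),(165,105)),("pl farR",(590,183),(497,45)),("pl nearR",(530,385),(568,378)),("h end",(178,188),(95,260)),("h pivot",(152,355),(108,362))]:
    print(n,*[np.round(x,4) for x in tri(S(*s),T(*t))])
for n,t in [("nl",(225,432)),("fl",(165,105)),("fr",(497,45)),("nr",(568,378))]: print(n,onz("top",*T(*t),.182).round(4))
# dark handle masks
for n in("side","top"):
    im=cv2.imread(f"pics/{n}0.png").astype(int); x0,x1,y0,y1=(262,278,198,240) if n=="side" else (270,288,172,198)
    m=(im[y0:y1,x0:x1].max(2)<75).astype(np.uint8); k,l,st,c=cv2.connectedComponentsWithStats(m)
    for i in range(1,k):
        if st[i,4]>5: print(n,st[i],c[i]+[x0,y0])
E
```

```text
pl nearL [0.4756 0.0247 0.1863] 0.0039
pl farL [0.6333 0.0477 0.1765] 0.0033
pl farR [ 0.6571 -0.1088  0.1766] 0.0006
pl nearR [ 0.4983 -0.1357  0.1899] 0.0096
h end [0.5639 0.0831 0.1437] 0.0006
h pivot [0.5258 0.0741 0.0485] 0.0031
nl [0.4748 0.0259 0.182 ]
fl [0.631  0.0494 0.182 ]
fr [ 0.6558 -0.1079  0.182 ]
nr [ 0.4967 -0.1333  0.182 ]
side [  3   7  10  31 177] [269.35028249 220.01129944]
top [ 5  7  7 13 61] [277.8852459  184.68852459]
```

Call:
apply_moves:
  moves:
    - [0, 0, 0, 9.8]
    - [0, 0, 0, 9.8]
    - [0, 0, 0, 9.8]
    - [0, 0, 0, 9.8]
    - [0, 0, 0, 9.8]
    - [0, 0, 0, 9.7]
    - [-4.55, 3.05, 0, 0]
    - [-4.55, 3.05, 0, 0]
    - [-4.55, 3.05, 0, 0]
    - [-4.55, 3.05, 0, 0]
    - [-4.55, 3.05, 0, 0]
    - [-4.55, 3.05, 0, 0]
    - [-4.55, 3.05, 0, 0]
    - [-4.55, 3.05, 0, 0]
    - [-4.55, 3.05, 0, 0]
    - [-4.55, 3.05, 0, 0]
  gripper: 0

```text
time: 2.1
tool_pos: [0.5634, 0.0551, 0.2308]
tool_rot: [-0.0, 0.652, 0.758, -0.0]
wrist_force: [1.2, 1.3, -0.3]
grip_width: -0.002
gripper_force: 0.0
```

```bash
cat >> h.py <<'E'
C=np.array([.5645,-.0415]); PSI=np.radians(8.6); EX=np.array([np.cos(PSI),np.sin(PSI)]); EY=np.array([-EX[1],EX[0]])
def jf(p): d=np.array(p)[:2]-C; return np.array([d@EX,d@EY,p[2]])
def wf(j): return np.r_[C+j[0]*EX+j[1]*EY,j[2]]
def st():
    s=arm.observe(); q=s["tool_rot"]; M=R.from_quat([q[1],q[2],q[3],q[0]]).as_matrix(); f=s["wrist_force"]
    print("t",s["time"],"jack xyz mm",(jf(s["tool_pos"])*1e3).round(1),"yaw",np.degrees(np.arctan2(M[1,1],M[0,1])).round(2),"F jack",np.round([f[:2]@EX,f[:2]@EY,f[2]],1),"w",round(s["grip_width"],3),"gf",round(s["gripper_force"],1))
def pic(name,n,box=None,k=1):
    im=arm.camera(n)[:,:,::-1]
    cv2.imwrite(f"pics/{name}_raw.png",im)
    if box: x0,y0,x1,y1=box; im=im[y0:y1,x0:x1]
    cv2.imwrite(f"pics/{name}.png",cv2.resize(im,None,fx=k,fy=k,interpolation=cv2.INTER_CUBIC))
E
python3 -c "
from h import *
st()"
```

```text
t 2.1 jack xyz mm [ 13.3  95.7 230.8] yaw 8.56 F jack [ 1.3  1.1 -0.3] w -0.002 gf 0.0
```

Call:
apply_moves:
  moves:
    - [0.1, 0.2, 3.5, 0]
    - [0, 0, 2, 0]
    - [0, 0, 1.5, 0]
    - [0, 0, 1, 0]
    - [0, 0, 1, 0]
    - [0, 0, 1, 0]
    - [0, 0, 0, 0]

```text
time: 2.98
tool_pos: [0.5639, 0.058, 0.1306]
tool_rot: [-0.0, 0.652, 0.758, -0.0]
wrist_force: [-0.0, 0.3, 0.5]
grip_width: -0.001
gripper_force: 0.0
```

```bash
python3 -c "
from h import *
st(); pic('s2','side',(225,130,365,250),5)"
```

```text
t 2.975 jack xyz mm [ 14.3  98.5 130.6] yaw 8.58 F jack [0.  0.3 0.5] w -0.001 gf 0.0
```

View pics/s2.png

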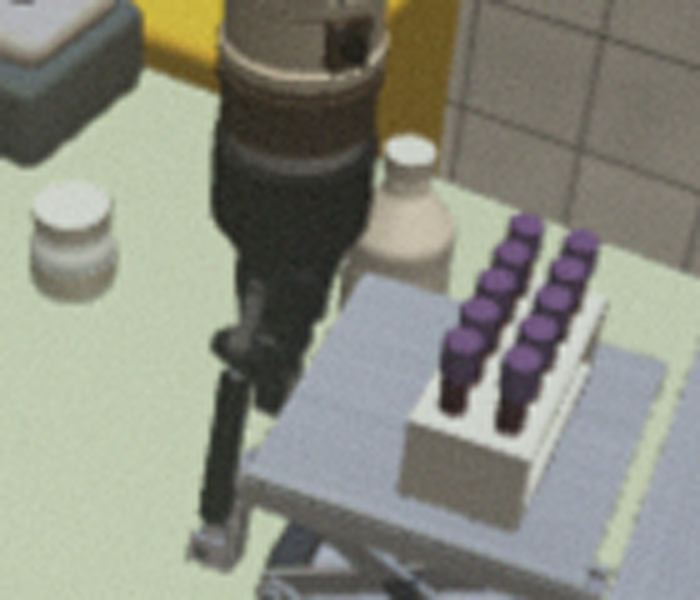

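The fingers hang behind the handle, which is at about (225,440) in the crop, and touch nothing. Now I swing the handle out.

Call:
apply_moves:
  moves:
    - [1.25, -0.05, 0.1, 0]
    - [1.25, -0.05, 0.2, 0]
    - [1.25, -0.05, 0.35, 0]
    - [1.2, -0.1, 0.45, 0]
    - [1.4, -0.3, 0.75, 0]
    - [1.2, -0.4, 0.9, 0]
    - [0.95, -0.4, 1.0, 0]
    - [0.6, -0.4, 0.9, 0]
    - [0.5, -0.4, 1.0, 0]
    - [0, 0, 0, 0]

```text
time: 4.28
tool_pos: [0.5273, 0.1495, 0.0734]
tool_rot: [-0.001, 0.652, 0.758, -0.001]
wrist_force: [0.0, -0.4, -0.8]
grip_width: 0.0
gripper_force: 0.0
```

```bash
python3 -c "
from h import *
st(); pic('s3','side',(225,130,365,250),5)"
```

```text
t 4.275 jack xyz mm [ -8.2 194.4  73.4] yaw 8.59 F jack [-0.  -0.4 -0.8] w 0.0 gf 0.0
```

View pics/s3.png

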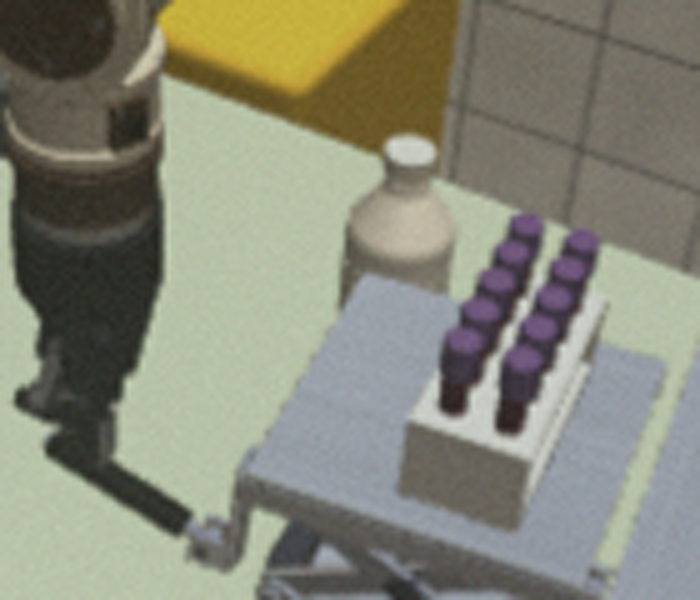

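The handle is most of the way out, with its end at about (55,450) and its pivot at (210,540). I finish the last part slowly.

Call:
apply_moves:
  moves:
    - [0.3, -0.3, 0.8, 0]
    - [0.2, -0.3, 0.7, 0]
    - [0, -0.1, 0.4, 0]
    - [0, 0, 0.1, 0]
    - [0, 0, 0, 0]

```text
time: 4.95
tool_pos: [0.5211, 0.1537, 0.0547]
tool_rot: [-0.0, 0.652, 0.758, 0.0]
wrist_force: [-0.1, -0.2, 0.2]
grip_width: -0.001
gripper_force: 0.2
```

Call:
apply_moves:
  moves:
    - [0, 0, 0.1, 0]
    - [0, 0, 0.1, 0]
    - [0, 0, 0, 0]

```text
time: 5.32
tool_pos: [0.5213, 0.1538, 0.0529]
tool_rot: [-0.0, 0.652, 0.758, 0.0]
wrist_force: [-0.9, 1.3, 1.1]
grip_width: 0.001
gripper_force: 0.9
```

Call:
apply_moves:
  moves:
    - [0, 0, 0.1, 0]
    - [0, 0, 0.1, 0]
    - [0, 0, 0, 0]

```text
time: 5.7
tool_pos: [0.5214, 0.1538, 0.0511]
tool_rot: [0.0, 0.652, 0.758, 0.0]
wrist_force: [-0.5, 1.6, 3.8]
grip_width: 0.001
gripper_force: 1.8
```

Call:
apply_moves:
  moves:
    - [0, 0, 0.1, 0]
    - [0, 0, 0, 0]

```text
time: 5.95
tool_pos: [0.522, 0.1539, 0.0507]
tool_rot: [0.001, 0.652, 0.758, 0.001]
wrist_force: [-0.3, 0.4, 6.4]
grip_width: 0.001
gripper_force: 3.3
```

```bash
python3 -c "
from h import *
st(); pic('s4','side',(225,130,365,250),5);pic('t4','top')
for n in ['side','top']:
  for th in (-.4,-.3,-.5):
    h=[np.array([.05*np.sin(th),.123+d,.091-.05*np.cos(th)]) for d in (0,.105)]
    print(n,th,[np.round(proj(n,wf(p)),1) for p in h])
"
```

```text
t 5.95 jack xyz mm [-12.8 199.5  50.7] yaw 8.57 F jack [-0.2  0.5  6.4] w 0.001 gf 3.3
side -0.4 [array([264.9, 238.8]), array([231. , 226.5])]
side -0.3 [array([265.6, 238. ]), array([231.8, 225.8])]
side -0.5 [array([264.3, 239.4]), array([230.2, 227. ])]
top -0.4 [array([278.2, 193.7]), array([243.5, 199.7])]
top -0.3 [array([277.9, 192.3]), array([243.3, 198.2])]
top -0.5 [array([278.5, 195.1]), array([243.7, 201.1])]
```

View pics/s4.png

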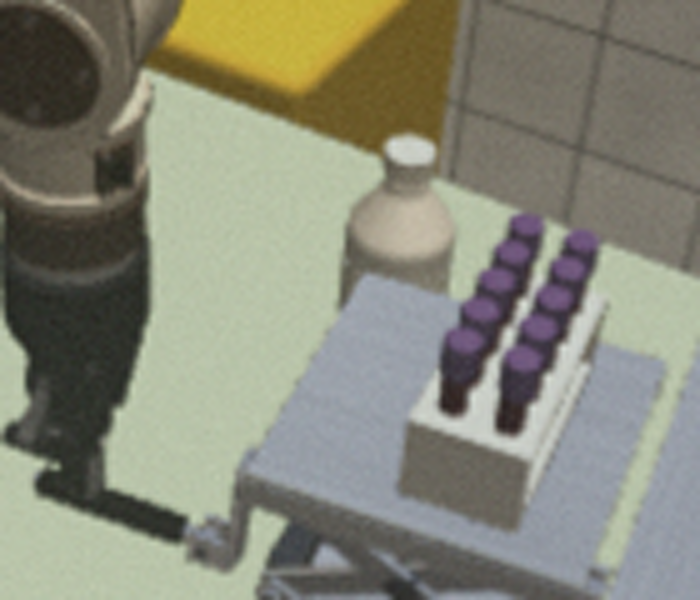

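The handle lies fully out: its end is at (40,482), against (30,482) predicted for fully out, and it took 6 N against the stop. I go up, over and open, then descend astride the handle.

Call:
apply_moves:
  moves:
    - [0, 0, -2.5, 0]
    - [0, 0, -2.5, 0]

```text
time: 6.3
tool_pos: [0.5204, 0.1527, 0.0993]
tool_rot: [-0.0, 0.653, 0.758, -0.001]
wrist_force: [0.9, 0.1, 0.9]
grip_width: 0.004
gripper_force: 0.0
```

Call:
apply_moves:
  moves:
    - [-1.4, -0.2, 0, 0]
    - [-1.4, -0.2, 0, 0]
    - [0, 0, 0, 0]
    - [0, 0, 0, 0]
  gripper: 5
  newtons: 30

```text
time: 6.8
tool_pos: [0.5209, 0.1248, 0.0989]
tool_rot: [-0.001, 0.653, 0.758, -0.001]
wrist_force: [0.2, -0.0, 0.4]
grip_width: 0.586
gripper_force: 0.0
```

```bash
python3 -c "
from h import *
st()
for n,b in (('side',(225,215,275,250)),('top',(238,180,290,215))):
    im=arm.camera(n)[:,:,::-1]; cv2.imwrite(f'pics/{n}5.png',im)
a=cv2.imread('pics/side5.png')[200:260,220:290];b=cv2.imread('pics/top5.png')[165:225,230:300]
cv2.imwrite('pics/c5.png',cv2.resize(np.vstack([a,b]),None,fx=4.9,fy=4.9,interpolation=cv2.INTER_CUBIC))"
```

```text
t 6.8 jack xyz mm [-18.3 170.9  98.9] yaw 8.52 F jack [ 0.2 -0.1  0.4] w 0.586 gf 0.0
```

View pics/c5.png

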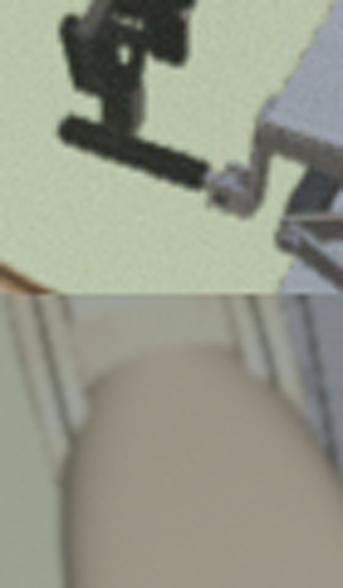

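The handle lies along (65,128) to (225,187) in the crop, as predicted, with the fingers above it.

Call:
apply_moves:
  moves:
    - [0, 0, 2, 0]
    - [0, 0, 2, 0]
    - [0, 0, 1.5, 0]
    - [0, 0, 1.0, 0]
    - [0, 0, 0.6, 0]
    - [0, 0, 0, 0]

```text
time: 7.65
tool_pos: [0.5213, 0.1253, 0.0286]
tool_rot: [-0.0, 0.652, 0.758, -0.0]
wrist_force: [0.6, 0.2, 0.0]
grip_width: 0.58
gripper_force: 0.0
```

Call:
apply_moves:
  moves:
    - [0, 0, 0, 0]
    - [0, 0, 0, 0]
    - [0, 0, 0, 0]
    - [0, 0, 0, 0]
  gripper: 0

```text
time: 8.15
tool_pos: [0.5229, 0.1255, 0.0297]
tool_rot: [0.001, 0.652, 0.758, 0.001]
wrist_force: [3.6, -0.2, 3.1]
grip_width: 0.196
gripper_force: 29.5
```

```bash
python3 -c "
from h import *
st()"
```

```text
t 8.15 jack xyz mm [-16.1 171.3  29.7] yaw 8.56 F jack [ 3.5 -0.7  3.1] w 0.196 gf 29.5
```

```bash
cat >> h.py <<'E'
def rows(cmd,xc,zc,r,t0,t1,n,tref):
    c=np.array(cmd,float); out=[]
    for t in np.linspace(t0,t1,n+1)[1:]:
        g=np.array([xc+r*np.sin(t),zc-r*np.cos(t)+.955*(t-tref)])
        d=np.round((g-c)/10,2); out.append([0,float(d[0]),float(-d[1]),0]); c=c+d*[10,10]
    print(out,"cmd end",c.round(2))
E
python3 -c "
from h import *
rows((-17.8,28.4),1.0,76.2,51.5,-.35,1.45,9,-.35)"
```

```text
[[0, 1.11, 0.29, 0], [0, 1.03, 0.04, 0], [0, 1.01, -0.18, 0], [0, 0.97, -0.37, 0], [0, 0.88, -0.56, 0], [0, 0.75, -0.72, 0], [0, 0.6, -0.85, 0], [0, 0.42, -0.96, 0], [0, 0.22, -1.02, 0]] cmd end [52.1 71.7]
```

Call:
apply_moves:
  moves:
    - [0, 1.1, 0.3, 0]
    - [0, 1.03, 0.04, 0]
    - [0, 1.0, -0.18, 0]
    - [0, 0.97, -0.37, 0]
    - [0, 0, 0, 0]

```text
time: 8.78
tool_pos: [0.5596, 0.131, 0.0312]
tool_rot: [-0.002, 0.652, 0.758, -0.002]
wrist_force: [-5.4, -0.7, 10.1]
grip_width: 0.2
gripper_force: 30.2
```

```bash
python3 -c "
from h import *
st()"
```

```text
t 8.775 jack xyz mm [ 20.9 171.3  31.2] yaw 8.55 F jack [-5.5  0.1 10.1] w 0.2 gf 30.2
```

Call:
apply_moves:
  moves:
    - [0, 0.88, -0.56, 0]
    - [0, 0.75, -0.72, 0]
    - [0, 0.6, -0.85, 0]
    - [0, 0.42, -0.96, 0]
    - [0, 0.22, -1.02, 0]
    - [0, 0, 0, 0]

```text
time: 9.52
tool_pos: [0.5892, 0.1355, 0.0726]
tool_rot: [-0.001, 0.652, 0.758, -0.001]
wrist_force: [-6.7, -0.6, 2.0]
grip_width: 0.196
gripper_force: 29.9
```

```bash
python3 -c "
from h import *
st()"
```

```text
t 9.525 jack xyz mm [ 50.9 171.3  72.6] yaw 8.57 F jack [-6.7  0.4  2. ] w 0.196 gf 29.9
```

```bash
python3 -c "
from h import *
rows((52.1,71.7),1.2,76.5,51.2,1.45,3.95,10,-.35)
rows((-35.8,115.8),1.2,76.5,51.2,3.95,6.45,10,-.35)"
```

```text
[[0, -0.01, -1.34, 0], [0, -0.32, -1.25, 0], [0, -0.62, -1.15, 0], [0, -0.87, -0.95, 0], [0, -1.08, -0.71, 0], [0, -1.22, -0.42, 0], [0, -1.27, -0.11, 0], [0, -1.25, 0.21, 0], [0, -1.16, 0.51, 0], [0, -0.99, 0.78, 0]] cmd end [-35.8 116. ]
[[0, -0.76, 0.99, 0], [0, -0.48, 1.15, 0], [0, -0.18, 1.24, 0], [0, 0.14, 1.25, 0], [0, 0.46, 1.17, 0], [0, 0.73, 1.02, 0], [0, 0.97, 0.81, 0], [0, 1.15, 0.54, 0], [0, 1.24, 0.24, 0], [0, 1.28, -0.08, 0]] cmd end [ 9.7 32.5]
```

Call:
apply_moves:
  moves:
    - [0, 0, -1.34, 0]
    - [0, -0.33, -1.25, 0]
    - [0, -0.62, -1.15, 0]
    - [0, -0.87, -0.95, 0]
    - [0, -1.08, -0.71, 0]
    - [0, -1.22, -0.42, 0]
    - [0, -1.27, -0.11, 0]
    - [0, -1.25, 0.21, 0]
    - [0, -1.16, 0.51, 0]
    - [0, -0.99, 0.78, 0]
    - [0, 0, 0, 0]

```text
time: 10.9
tool_pos: [0.507, 0.123, 0.119]
tool_rot: [0.003, 0.652, 0.758, 0.004]
wrist_force: [4.7, -0.6, -7.9]
grip_width: 0.198
gripper_force: 30.7
```

```bash
python3 -c "
from h import *
st()"
```

```text
t 10.9 jack xyz mm [-32.3 171.3 119. ] yaw 8.56 F jack [ 4.5 -1.3 -7.9] w 0.198 gf 30.7
```

Call:
apply_moves:
  moves:
    - [0, -0.76, 0.98, 0]
    - [0, -0.48, 1.15, 0]
    - [0, -0.18, 1.24, 0]
    - [0, 0.14, 1.25, 0]
    - [0, 0.46, 1.17, 0]
    - [0, 0.73, 1.02, 0]
    - [0, 0.97, 0.81, 0]
    - [0, 1.15, 0.54, 0]
    - [0, 1.24, 0.24, 0]
    - [0, 1.28, -0.08, 0]
    - [0, 0, 0, 0]

```text
time: 12.28
tool_pos: [0.5484, 0.1293, 0.0334]
tool_rot: [-0.0, 0.652, 0.758, -0.001]
wrist_force: [-1.7, -1.6, 12.4]
grip_width: 0.192
gripper_force: 32.7
```

```bash
python3 -c "
from h import *
st()
pic('s6','side',(270,150,420,262),5.2)"
```

```text
t 12.275 jack xyz mm [  9.6 171.2  33.4] yaw 8.55 F jack [-1.9 -1.3 12.4] w 0.192 gf 32.7
```

View pics/s6.png

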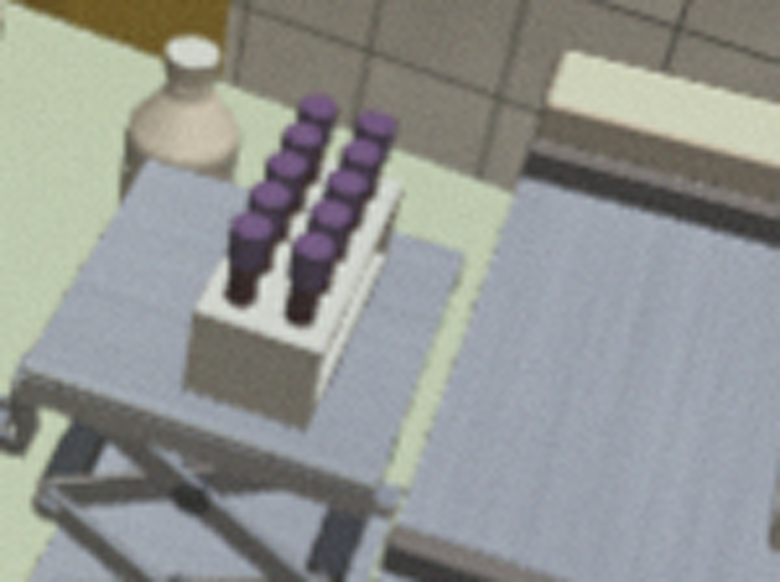

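```bash
python3 -c "
from h import *
S=lambda u,v:(270+u/5.2-.4,150+v/5.2-.4)
for n,uv,z in [('rack nearL',(187,388),.195),('rack nearR',(306,425),.195),('rack farR',(383,262),.195),('plate nearR',(385,490),.195),('plate nearL',(25,362),.195),('deck near',(400,530),.21),('deck far',(523,183),.21)]: print(n,(jf(onz('side',*S(*uv),z))*1e3).round(1))"
```

```text
rack nearL [-60.8   7.8 195. ]
rack nearR [-59.4 -44.9 195. ]
rack farR [ 54.8 -47.9 195. ]
plate nearR [-80.  -84.4 195. ]
plate nearL [-76.7  77.  195. ]
deck near [-111.   -95.9  210. ]
deck far [121.3 -95.7 210. ]
```

Call:
apply_moves:
  moves:
    - [0, 0, 0, 0]
    - [0, 0, 0, 0]
    - [0, 0, 0, 0]
    - [0, 0, -3, 0]
    - [0, 0, -5, 0]
    - [0, 0, -6, 0]
    - [0, 0, -6, 0]
    - [0, 0, -3, 0]
  gripper: 5

```text
time: 13.32
tool_pos: [0.5494, 0.1296, 0.2668]
tool_rot: [0.001, 0.652, 0.758, 0.002]
wrist_force: [0.7, 0.9, 0.4]
grip_width: 0.587
gripper_force: 0.0
```

Call:
apply_moves:
  moves:
    - [-3.65, -2.4, 0, 0]
    - [-3.65, -2.4, 0, 0]
    - [-3.65, -2.4, 0, 0]
    - [0, 0, 2.5, 0]
    - [0, 0, 2.4, 0]
    - [0, 0, 1.2, 0]
    - [0, 0, 0.3, 0]
    - [0, 0, 0.3, 0]
    - [0, 0, 0, 0]
    - [0, 0, 0, 0]
  gripper: 0

```text
time: 14.58
tool_pos: [0.4939, 0.0104, 0.1966]
tool_rot: [0.0, 0.652, 0.758, 0.0]
wrist_force: [-0.1, -1.2, -0.2]
grip_width: 0.001
gripper_force: 0.0
```

Call:
apply_moves:
  moves:
    - [0, 0, 0.2, 0]
    - [0, 0, 0.2, 0]
    - [0, 0, 0, 0]

```text
time: 14.95
tool_pos: [0.4939, 0.0104, 0.1942]
tool_rot: [0.001, 0.652, 0.758, 0.001]
wrist_force: [-2.7, 1.2, 11.0]
grip_width: 0.001
gripper_force: 5.3
```

Call:
apply_moves:
  moves:
    - [0, 0, -3, 0]
    - [0, 0, -5, 0]
    - [0, 0, -3, 0]
    - [-5, 0, 0, 0]
    - [-5, 0, 0, 0]
    - [-5, 0, 0, 0]
    - [-5, 0, 0, 0]
    - [0, 0, 4, 0]
    - [0, 0, 3, 0]
    - [0, 0, 0.4, 0]
    - [0, 0, 0, 0]
    - [0, 0, 0, 0]

```text
time: 16.45
tool_pos: [0.5243, -0.1875, 0.2299]
tool_rot: [0.002, 0.652, 0.758, 0.001]
wrist_force: [-0.6, -0.1, 0.3]
grip_width: -0.001
gripper_force: 0.0
```

Call:
apply_moves:
  moves:
    - [0, 0, 0.3, 0]
    - [0, 0, 0.2, 0]
    - [0, 0, 0, 0]

```text
time: 16.82
tool_pos: [0.5232, -0.1873, 0.223]
tool_rot: [-0.0, 0.652, 0.758, -0.0]
wrist_force: [-0.2, 0.9, -0.3]
grip_width: -0.006
gripper_force: 0.0
```

Call:
apply_moves:
  moves:
    - [0, 0, 0.3, 0]
    - [0, 0, 0.2, 0]
    - [0, 0, 0, 0]

```text
time: 17.2
tool_pos: [0.5231, -0.1874, 0.2178]
tool_rot: [-0.0, 0.652, 0.758, -0.0]
wrist_force: [-0.1, 0.2, 0.3]
grip_width: 0.002
gripper_force: 0.0
```

Call:
apply_moves:
  moves:
    - [0, 0, 0.2, 0]
    - [0, 0, 0.2, 0]
    - [0, 0, 0, 0]

```text
time: 17.58
tool_pos: [0.5232, -0.1874, 0.2138]
tool_rot: [-0.0, 0.652, 0.758, -0.0]
wrist_force: [0.4, -0.3, 0.5]
grip_width: -0.0
gripper_force: 0.0
```

Call:
apply_moves:
  moves:
    - [0, 0, 0.2, 0]
    - [0, 0, 0.2, 0]
    - [0, 0, 0, 0]

```text
time: 17.95
tool_pos: [0.5232, -0.1874, 0.2098]
tool_rot: [-0.0, 0.652, 0.758, -0.0]
wrist_force: [0.2, 0.8, 0.2]
grip_width: -0.002
gripper_force: 0.0
```

Call:
apply_moves:
  moves:
    - [0, 0, 0.2, 0]
    - [0, 0, 0.2, 0]
    - [0, 0, 0, 0]

```text
time: 18.32
tool_pos: [0.5235, -0.1875, 0.2091]
tool_rot: [0.001, 0.652, 0.758, 0.001]
wrist_force: [-5.0, 2.6, 13.7]
grip_width: -0.001
gripper_force: 6.4
```

Call:
apply_moves:
  moves:
    - [0, 0, -6, 0]
    - [0, 0, -6, 0]
    - [5.15, 1.2, 0, 0]
    - [5.15, 1.2, 0, 0]
    - [5.15, 1.2, 0, 0]
    - [5.15, 1.2, 0, 0]
    - [5.15, 1.2, 0, 0]
    - [5.15, 1.2, 0, 0]
    - [0, 0, 0, 0]
    - [0, 0, 0, 0]

```text
time: 19.58
tool_pos: [0.5484, 0.1288, 0.3259]
tool_rot: [0.0, 0.652, 0.758, -0.0]
wrist_force: [-0.3, -1.0, -0.9]
grip_width: 0.001
gripper_force: 0.0
```

Call:
apply_moves:
  moves:
    - [0, 0, 5, 0]
    - [0, 0, 5, 0]
    - [0, 0, 5, 0]
    - [0, 0, 5, 0]
    - [0, 0, 0, 0]
    - [0, 0, 0, 0]
  gripper: 5

```text
time: 20.32
tool_pos: [0.5499, 0.1281, 0.1282]
tool_rot: [0.001, 0.653, 0.757, 0.001]
wrist_force: [0.2, -0.4, 0.1]
grip_width: 0.584
gripper_force: 0.0
```

```bash
python3 -c "
from h import *
st()"
```

```text
t 20.325 jack xyz mm [ 10.9 169.9 128.2] yaw 8.47 F jack [ 0.2 -0.4  0.1] w 0.584 gf 0.0
```

Call:
apply_moves:
  moves:
    - [0.1, -0.1, 3, 0]
    - [0, 0, 3, 0]
    - [0, 0, 2, 0]
    - [0, 0, 1.4, 0]
    - [0, 0, 0, 0]
    - [0, 0, 0, 0]

```text
time: 21.08
tool_pos: [0.5487, 0.1299, 0.0336]
tool_rot: [0.001, 0.652, 0.758, 0.001]
wrist_force: [0.3, 0.1, 0.3]
grip_width: 0.588
gripper_force: 0.0
```

Call:
apply_moves:
  moves:
    - [0, 0, 0, 0]
    - [0, 0, 0, 0]
    - [0, 0, 0, 0]
    - [0, 0, 0, 0]
  gripper: 0

```text
time: 21.58
tool_pos: [0.548, 0.1298, 0.0328]
tool_rot: [0.0, 0.652, 0.758, 0.001]
wrist_force: [0.6, -0.1, 4.2]
grip_width: 0.198
gripper_force: 29.3
```

```bash
python3 -c "
from h import *
st()"
```

```text
t 21.575 jack xyz mm [  9.3 171.9  32.8] yaw 8.56 F jack [ 0.6 -0.1  4.2] w 0.198 gf 29.3
```

```bash
python3 -c "
from h import *
rows((9.9,32.5),1.2,75.8,51,6.45,9.45,12,-.35)
rows((0,0),1.2,75.8,51,9.45,12.45,12,-.35)
rows((0,0),1.2,75.8,51,12.45,14.25,8,-.35)"
```

```text
[[0, 1.19, -0.34, 0], [0, 1.09, -0.68, 0], [0, 0.9, -0.93, 0], [0, 0.64, -1.12, 0], [0, 0.35, -1.25, 0], [0, 0.04, -1.29, 0], [0, -0.28, -1.27, 0], [0, -0.58, -1.15, 0], [0, -0.84, -0.98, 0], [0, -1.05, -0.74, 0], [0, -1.19, -0.46, 0], [0, -1.27, -0.15, 0]] cmd end [-1.000e-01  1.361e+02]
[[0, -1.27, -13.45, 0], [0, -1.17, 0.47, 0], [0, -1.01, 0.75, 0], [0, -0.79, 0.97, 0], [0, -0.52, 1.14, 0], [0, -0.21, 1.23, 0], [0, 0.1, 1.24, 0], [0, 0.41, 1.18, 0], [0, 0.69, 1.04, 0], [0, 0.94, 0.84, 0], [0, 1.12, 0.57, 0], [0, 1.24, 0.28, 0]] cmd end [-4.7 37.4]
[[0, 0.67, -3.75, 0], [0, 1.12, -0.28, 0], [0, 1.03, -0.51, 0], [0, 0.9, -0.74, 0], [0, 0.72, -0.91, 0], [0, 0.49, -1.05, 0], [0, 0.26, -1.14, 0], [0, -0.0, -1.17, 0]] cmd end [51.9 95.5]
```

Call:
apply_moves:
  moves:
    - [0, 1.19, -0.34, 0]
    - [0, 1.09, -0.68, 0]
    - [0, 0.9, -0.93, 0]
    - [0, 0.64, -1.12, 0]
    - [0, 0.35, -1.25, 0]
    - [0, 0.04, -1.29, 0]
    - [0, -0.28, -1.27, 0]
    - [0, -0.58, -1.15, 0]
    - [0, -0.84, -0.98, 0]
    - [0, -1.05, -0.74, 0]
    - [0, -1.19, -0.46, 0]
    - [0, -1.27, -0.15, 0]

```text
time: 23.08
tool_pos: [0.5372, 0.1281, 0.1359]
tool_rot: [0.001, 0.652, 0.758, 0.0]
wrist_force: [4.5, 0.6, -11.8]
grip_width: 0.2
gripper_force: 29.5
```

```bash
python3 -c "
from h import *
st()"
```

```text
t 23.075 jack xyz mm [ -1.6 171.7 135.9] yaw 8.56 F jack [  4.5  -0.1 -11.8] w 0.2 gf 29.5
```

Call:
apply_moves:
  moves:
    - [0, -1.27, 0.16, 0]
    - [0, -1.17, 0.47, 0]
    - [0, -1.01, 0.75, 0]
    - [0, -0.79, 0.97, 0]
    - [0, -0.52, 1.14, 0]
    - [0, -0.21, 1.23, 0]
    - [0, 0.1, 1.24, 0]
    - [0, 0.41, 1.18, 0]
    - [0, 0.69, 1.04, 0]
    - [0, 0.94, 0.84, 0]
    - [0, 1.12, 0.57, 0]
    - [0, 1.24, 0.28, 0]
    - [0, 0, 0, 0]

```text
time: 24.7
tool_pos: [0.5343, 0.1277, 0.0377]
tool_rot: [0.001, 0.652, 0.758, 0.001]
wrist_force: [2.5, -0.3, 9.0]
grip_width: 0.198
gripper_force: 31.7
```

```bash
python3 -c "
from h import *
st()"
```

```text
t 24.7 jack xyz mm [ -4.6 171.8  37.7] yaw 8.55 F jack [ 2.4 -0.7  9. ] w 0.198 gf 31.7
```

Call:
apply_moves:
  moves:
    - [0, 1.14, 0, 0]
    - [0, 1.12, -0.28, 0]
    - [0, 1.03, -0.51, 0]
    - [0, 0.9, -0.74, 0]
    - [0, 0.72, -0.91, 0]
    - [0, 0.49, -1.05, 0]
    - [0, 0.26, -1.14, 0]
    - [0, 0, -1.15, 0]
    - [0, 0, 0, 0]
    - [0, 0, 0, 0]

```text
time: 25.95
tool_pos: [0.5889, 0.136, 0.0959]
tool_rot: [0.0, 0.652, 0.758, 0.001]
wrist_force: [-2.7, 1.4, 0.6]
grip_width: 0.199
gripper_force: 30.9
```

```bash
python3 -c "
from h import *
st()"
```

```text
t 25.95 jack xyz mm [ 50.7 171.9  95.9] yaw 8.57 F jack [-2.5  1.8  0.6] w 0.199 gf 30.9
```

Call:
apply_moves:
  moves:
    - [0, 0, 0, 0]
    - [0, 0, 0, 0]
    - [0, 0, 0, 0]
    - [0, 0, -4, 0]
    - [0, 0, -5, 0]
    - [0, 0, -6, 0]
    - [0, 0, -2, 0]
    - [0, 0, 0, 0]
  gripper: 5

```text
time: 26.95
tool_pos: [0.5901, 0.1362, 0.2671]
tool_rot: [0.002, 0.652, 0.758, 0.002]
wrist_force: [-1.3, -0.2, -0.8]
grip_width: 0.582
gripper_force: 0.0
```

Call:
apply_moves:
  moves:
    - [-2.8, -2.8, 0, 0]
    - [-2.8, -2.8, 0, 0]
    - [-2.7, -2.8, 0, 0]
    - [-2.7, -2.8, 0, 0]
    - [0, 0, 2.5, 0]
    - [0, 0, 2, 0]
    - [0, 0, 0.4, 0]
    - [0, 0, 0.2, 0]
    - [0, 0, 0, 0]
    - [0, 0, 0, 0]
  gripper: 0

```text
time: 28.2
tool_pos: [0.4949, 0.0106, 0.2144]
tool_rot: [0.0, 0.652, 0.758, 0.0]
wrist_force: [0.7, 1.1, 0.9]
grip_width: -0.002
gripper_force: 0.0
```

Call:
apply_moves:
  moves:
    - [0, 0, 0.2, 0]
    - [0, 0, 0.2, 0]
    - [0, 0, 0, 0]

```text
time: 28.58
tool_pos: [0.4943, 0.0105, 0.2096]
tool_rot: [-0.0, 0.652, 0.758, -0.0]
wrist_force: [0.2, 0.2, 0.2]
grip_width: 0.002
gripper_force: 0.0
```

Call:
apply_moves:
  moves:
    - [0, 0, 0.2, 0]
    - [0, 0, 0.2, 0]
    - [0, 0, 0, 0]

```text
time: 28.95
tool_pos: [0.4946, 0.0105, 0.2091]
tool_rot: [0.001, 0.652, 0.758, 0.001]
wrist_force: [-5.7, 0.5, 16.8]
grip_width: -0.0
gripper_force: 8.3
```

The plate now reads 0.2091 m by touch, the same as the deck. I retreat and check.

Call:
apply_moves:
  moves:
    - [0, 0, -2, 0]
    - [0, 0, -5, 0]
    - [0, 0, -5, 0]
    - [3, -5, 0, 0]
    - [4, -4, 0, 0]
    - [5, 0, 0, 0]
    - [5, 0, 0, 0]
    - [5, 0, 0, 0]
    - [0, 0, 0, 0]

```text
time: 30.08
tool_pos: [0.372, 0.2172, 0.3255]
tool_rot: [-0.0, 0.65, 0.76, 0.0]
wrist_force: [-0.1, -0.7, -0.1]
grip_width: -0.003
gripper_force: 0.0
```

```bash
python3 -c "
from h import *
st(); pic('s9','side',(190,110,400,265),3.8)
th=14.27; z=.091+14.62*.955e-3
for d in (0,.105): print(np.round((np.array(proj('side',wf([.001+.05*np.sin(th),.123+d,z-.05*np.cos(th)])))-[190,110])*3.8))
"
```

```text
t 30.075 jack xyz mm [-151.7  284.6  325.5] yaw 8.9 F jack [-0.2 -0.7 -0.1] w -0.003 gf 0.0
[327. 361.]
[197. 319.]
```

View pics/s9.png

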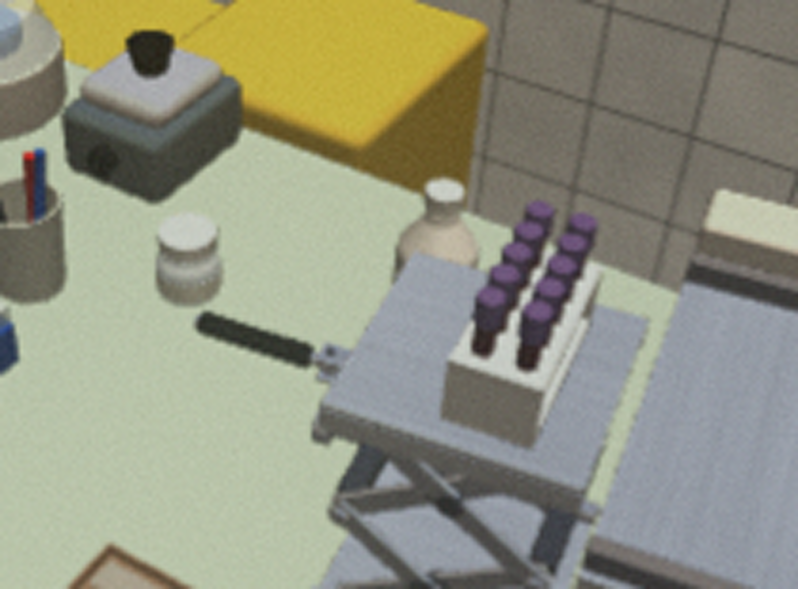

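The handle is fully out: its end is at (200,320), against (197,319) predicted. The rack stands upright, the plate looks level with the deck, and the nearby things look undisturbed.

```bash
python3 -c "
from bench import arm
print(arm.job_done())"
```

```text
the job is handed in; nothing more can be done
None
```

The job is handed in at about 30 s of the 72 s: the handle was folded fully out before any cranking, the jack plate and the deck both read 0.2091 m by touch, and the rack is still upright on the plate.

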